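Stop the cutlery steriliser and fish out the spatula

ROBOT

A 7-joint arm with a two-finger parallel gripper is mounted at the origin on the work surface. World frame = base frame: x ahead of the robot, y to its left, z up, the work surface at z = 0. Lengths are in m, angles in rad, forces in N, time in s.
With the tool pointing down it reaches from about 0.35 to 0.9 m from the base axis. Payload 8.1 kg.
Tool frame: the origin (TCP) lies at the very end of the fingers, on their centre line; the grasp point (between the pads) lies 19 mm behind it; z points along the fingers, y is the line along which they close (so a half turn about z gives the same grasp; the last joint's range is limited). The gripper opens to 92 mm and grips with 3 to 60 N. Pads are 19 mm wide; open, the fingers measure 130 mm over their backs; the gripper's body (75 mm by 190 mm) begins 47 mm behind the grasp point.
Start: joints at [-1.206, 0.434, 0.025, 1.573, -0.012, 1.134, -0.075], TCP at [0.282, 0.558, 0.227] pointing down, gripper open.
Joint ranges: [-2.62, 2.62], [-0.44, 2.09], [-1.27, 1.32], [0.08, 2.57], [-1.32, 4.46], [0.12, 2], [-2.74, 2.74]. Speed limits (rad/s): [2.22, 2.22, 3.01, 3.01, 3.14, 3.14, 3.14].

INTERFACE

Orientations are given as a rotation vector (axis times angle).
In Python, from cell import arm gives the robot as it stands.
- The arm moves only by the tool jog_arm, never from a script. Its argument "rows" is a list of rows, each a list of 3 entries, a list of its own where there are three numbers: the shift along the world's x, y, z in cm, then the turn, a rotation vector about the world's x, y, z in degrees, then the opening, from 0 (shut) to 1 (fully open). A call has 1 to 8 rows; each row is the pose to reach, as a shift and turn from the pose commanded when the call began; what a row does not reach only later rows make up. A row lasts 1/8 s, in which the tool goes at most 62.5 mm and 10.7 degrees, less where a joint would pass 70% of its speed; a pose out of reach is approached as far as the arm can. A call with a gripper value outside its range is refused whole. The fingers move at their own pace and stop on an object; "newtons" is the grip in N (left out, the last holds). Time passes only in rows, so rows that repeat a pose let the fingers close. It gives the time, the measured TCP pose, the force, the opening and the grip force at its end, in the units of the state.
- arm.observe(): the state, without advancing time (a new reading comes with each control period).
- arm.get_image(name): name is "scene" or "top" or "wrist"; returns a dict with "img" (384x512x3 uint8, red, green, blue), "depth" (384x512 float32, m along the optical axis (not along the pixel's ray), 0 where there is no reading), "fx", "fy", "cx", "cy" (pixels), "dist_coeffs" ([k1, k2, p1, p2, k3] as OpenCV has them; the pictures are not rectified), "rvec" (rotation vector, rad) and "tvec" (3), from world to camera coordinates, as OpenCV has them; the wrist camera has in their place "mount" (4x4, takes a point from camera to tool coordinates, whose origin is the TCP and whose axes are the flange's). Camera axes: x right, y down, z forward; pixel columns grow to the right and rows downward; lengths in m; the calibration is good to about 2 mm. A picture is of the moment at which its call begins: read the wrist's pose just before it.
- arm.sign_off(): hands the job in; it is judged then, once.
The state is a dict: "clock": time; "joints": joint angles; "dq": joint speeds; "joint_efforts": joint torques, N m; "position": TCP position; "ee_rot": TCP orientation; "force": force on the tool from outside, world axes, zero at the start; "ft_torque": the same for the moment, N m; "width": opening from 0.0 (shut) to 1.0 (fully open); "gripper_force": force on a finger pad.
Only numpy, scipy, OpenCV 4.12 (cv2) and the standard library are available. Lean on these libraries where they do the work, as an engineer would, in place of code of your own. Each camera call takes 0.05 s, during which the arm holds its last target. There are 200 camera calls.

TASK

The tabletop cutlery steriliser still has time on its timer: first turn the timer knob counterclockwise, fully back to its zero stop. Then take the bamboo spatula out through the opening in the top of the steriliser, which is shorter than the spatula, so it has to come out tilted (easiest with the handle end first), and finish holding it still in the gripper with the whole spatula about 10 cm above the steriliser's top, not putting it down or letting go. Leave the timer at zero and everything else on the desk where it is.

Things in the scene. Friction and masses are not known exactly. Their poses are not given: they have to be found in the camera images.
- steriliser: White box fixed to the desk, 240 (x -140 to +100) x 365 (y) x 65 mm high. Origin on the desk under it; axes along its sides, z up. Open-topped trough along y, inside x -135 to +15, y -177.5 to +177.5 mm, walls 5 mm, floor 6 mm above the desk; the rest (x +15 to +100) is a solid control strip, top at 65 mm. Two fixed clear covers leave one opening over the trough.
- opening (a point): Centre of the opening in the steriliser's top, 65 mm above the desk; axes as the steriliser's. The opening is 160 mm along y, between the covers, and 150 mm along x (full trough width).
- deep_edge (a point): Middle of the deep cover's edge at the opening, at its top (65 mm above the desk); axes as the steriliser's; at steriliser x -60, y -42.5 mm. The cover is clear plastic 5 mm thick (underside at 60 mm) and reaches 135 mm towards -y over the trough, to its end wall.
- short_edge (a point): Middle of the short cover's edge at the opening, at its top (65 mm above the desk); axes as the steriliser's; at steriliser x -60, y +117.5 mm. The cover is clear plastic 5 mm thick (underside at 60 mm) and reaches 60 mm towards +y over the trough, to its end wall. In the trough two steel rest bars cross at steriliser y -22.5 and +97.5 mm, 6 mm wide, tops 24 mm above the desk.
- timer (a joint): Timer knob on the control strip, rad: 0 = at its zero stop; grows clockwise seen from above. Turn it counterclockwise to 0. Starts at 0.6 to 1.4. It has light friction (about 0.03 N m) and stays where it is left.
- timer_grip (a point): On the timer knob's vertical axis, 102 mm above the desk, turning with it; at steriliser x +60, y +40 mm. Black disc of 22 mm radius (top 79 mm above the desk) with an upright grip bar 42 mm long along this point's x axis, 14 mm thick, top 109 mm above the desk; z up. At zero the bar lies along the steriliser's x axis.
- spatula: Bamboo spatula, 240 mm long, 40 to 85 g. Origin: centre of its underside at mid length; y towards the handle end, z up. Handle 18 wide, 12 mm thick, y -55 to +120; blade 45 wide, 6 mm thick, y -120 to -55, round tip; undersides flush. Centre of mass near y -5. Lies flat on the rest bars, underside 24 mm above the desk, within 0.08 rad of the steriliser's y axis.
- blade_tip (a point): Tip of the spatula's blade, on its centre line, 6 mm above its underside; axes as the spatula's. It starts 45 to 65 mm under the deep cover (towards steriliser -y), with some 70 mm of free room to slide further in.
- handle_end (a point): End of the spatula's handle, at mid thickness (6 mm above the underside); axes as the spatula's. It starts 15 to 35 mm under the short cover.
- jar: Bystander: small glass jar with steel lid, 40 mm wide, 55 mm high, standing on the control strip near its -y end. Origin: centre of its underside.
- carton: Bystander: small drink carton lying on the far side (+x) of the steriliser, 64 x 110 x 40 mm. Origin: centre of its underside.
- spoon: Bystander: steel spoon 170 mm long lying on the desk on the robot's side of the steriliser. Origin: on its underside near mid length.
- phone: Bystander: phone lying flat on the far side (+x) of the steriliser, 75 x 155 x 9 mm. Origin: centre of its underside.
- bowl: Bystander: red lidded lunch bowl, 132 mm wide, 84 mm high, at one end of the steriliser. Origin: centre of its underside.
- mug: Bystander: white mug, 80 mm wide, 95 mm high, at the other end of the steriliser. Origin: centre of its underside.
Mind the look-alikes: they are no part of the job. Of the things shaped like the spatula, the wooden one is meant.

How it is judged:
On the way, in this order (a step that is already met when the one before it is completed fails the run):
1. the timer is back at its zero stop (value of joint timer below 0.06 rad), for 0.3 s.
2. the spatula is out through the opening, all of it above the steriliser's top, in the gripper (height (world z) of each of blade_tip, handle_end above 0.09 m and contact force between spatula and the fingers above 0.5 N), for 0.2 s.
At the end, for the whole second after the job is handed in: The gripper holds the spatula still (under 0.05 m/s), both its ends more than 125 mm above the desk (60 mm above the steriliser's top), not touching the steriliser and within 300 mm of its opening seen from above; the timer is at its zero stop (under 0.08 rad) (height (world z) of each of blade_tip, handle_end above 0.125 m and contact force between spatula and the fingers above 0.5 N and value of joint timer below 0.08 rad and linear speed of spatula below 0.05 m/s and contact force between spatula and steriliser below 0.05 N and horizontal distance between spatula and opening below 0.3 m); the arm keeps its last pose, push and grip.
It fails at once if a bystander (jar, carton, spoon, phone, bowl or mug) is pushed more than 40 mm from its place (distance of any of jar, carton, spoon, phone, bowl, mug from where it was at the start of the episode above 0.04 m).
It also fails if it takes over 53 s, if anything falls off the work surface, if the arm or the gripper's body presses on something with over 40 N, if the wrist force passes 120 N, or if a joint passes its speed limit or range.

## Working session

There is one attempt and no reset: what is moved stays moved. The work goes in short steps, Python scripts to look and compute and a tool call to move; the robot and the scene stay as the last step left them, time stands still between calls to the robot, and variables do not carry over. Pictures are saved under pics/ and viewed, at most 10 in all, crops included, and the job is handed in when it is done.

Besides the shell and the picture viewer there is one more tool, called after ">>>" as name([rows], argument=value, ...), one row to a line, values as JSON. jog_arm: Moves the arm, as the interface text tells. Its arguments: {"type":"object","properties":{"rows":{"type":"array","items":{"type":"array"}},"newtons":{"type":"number"}},"required":["rows"]}

```bash
mkdir -p pics; ls
cat > h.py <<'E'
import numpy as np, cv2
from cell import arm
def get(n):
    s=arm.observe(); d=arm.get_image(n); d['s']=s; return d
def cam(d):
    if 'mount' in d:
        M=np.array(d['mount']); R,_=cv2.Rodrigues(np.array(d['s']['ee_rot'],float)); T=np.eye(4); T[:3,:3]=R; T[:3,3]=d['s']['position']
        W=T@M; return W[:3,:3],W[:3,3]
    R,_=cv2.Rodrigues(np.array(d['rvec'],float)); return R.T,-R.T@np.array(d['tvec'],float).ravel()
def rays(d,px):
    K=np.array([[d['fx'],0,d['cx']],[0,d['fy'],d['cy']],[0,0,1.]])
    u=cv2.undistortPoints(np.array(px,float).reshape(-1,1,2),K,np.array(d['dist_coeffs'],float)).reshape(-1,2)
    R,c=cam(d); return c,np.c_[u,np.ones(len(u))]@R.T
def onplane(d,px,z):
    c,r=rays(d,px); return c+r*((z-c[2])/r[:,2])[:,None]
def save(d,n,box=None,k=1):
    i=d['img'][:,:,::-1]
    if box: i=i[box[1]:box[3],box[0]:box[2]]
    cv2.imwrite('pics/'+n,cv2.resize(i,None,fx=k,fy=k,interpolation=cv2.INTER_CUBIC))
E
python3 - <<'E'
from h import *
a=get('top'); b=get('scene')
np.save('top.npy',a,allow_pickle=True);np.save('scene.npy',b,allow_pickle=True)
save(a,'top.png',k=1.5);save(b,'scene.png',k=1.5)
print(cam(a),cam(b),a['fx'],b['fx']); print(arm.observe())
E
```

```text
pics
(array([[ 1.04306467e-01, -9.65100259e-01,  2.40211678e-01],
       [-9.94545187e-01, -1.01174964e-01,  2.53672563e-02],
       [-1.78537919e-04, -2.41547337e-01, -9.70389021e-01]]), array([ 0.32046851, -0.03081395,  0.94553628])) (array([[-7.99351011e-01,  4.53830009e-01, -3.93797263e-01],
       [ 6.00864342e-01,  6.03680681e-01, -5.23957706e-01],
       [-5.99307687e-05, -6.55444856e-01, -7.55243032e-01]]), array([0.92960538, 0.51232603, 0.8369416 ])) 352.2955662604251 396.19576081165144
{'clock': 0.1, 'joints': array([-1.20557404,  0.4351551 ,  0.02498093,  1.57399969, -0.01162379,
        1.1340177 , -0.07510841]), 'dq': array([-0.00092488, -0.00254385,  0.00036478, -0.00189499, -0.00017992,
       -0.00046761, -0.00032856]), 'joint_efforts': array([ 3.18291444e-03, -6.69120026e+01,  9.87752751e-01, -3.15143931e+01,
       -6.05443586e-02,  3.73756397e-02,  1.15980697e-04]), 'position': array([0.28167502, 0.55740889, 0.22602491]), 'ee_rot': array([-7.28263271e-01, -3.05578691e+00,  2.22600057e-03]), 'force': array([ 0.06769972,  0.41197201, -0.10396632]), 'ft_torque': array([ 0.01219013, -0.01337412,  0.03618011]), 'gripper_force': 0.0, 'width': 1.0028542320386262}
```

View pics/top.png

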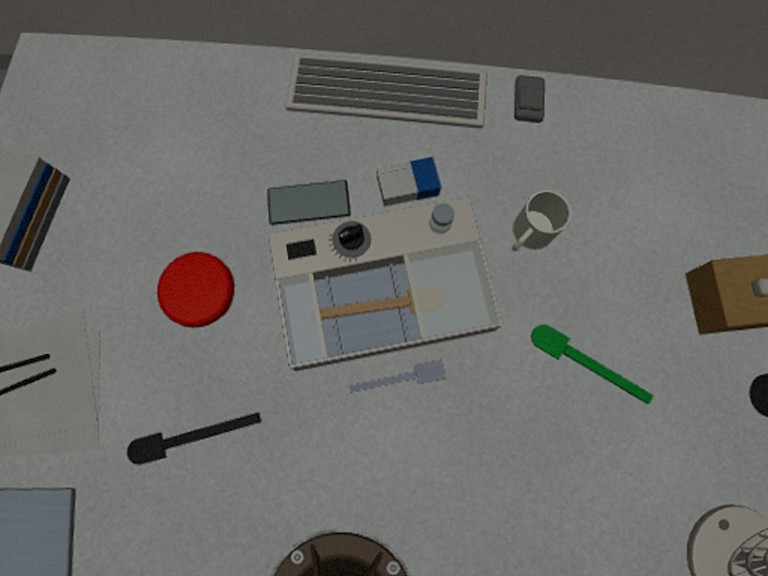

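View pics/scene.png

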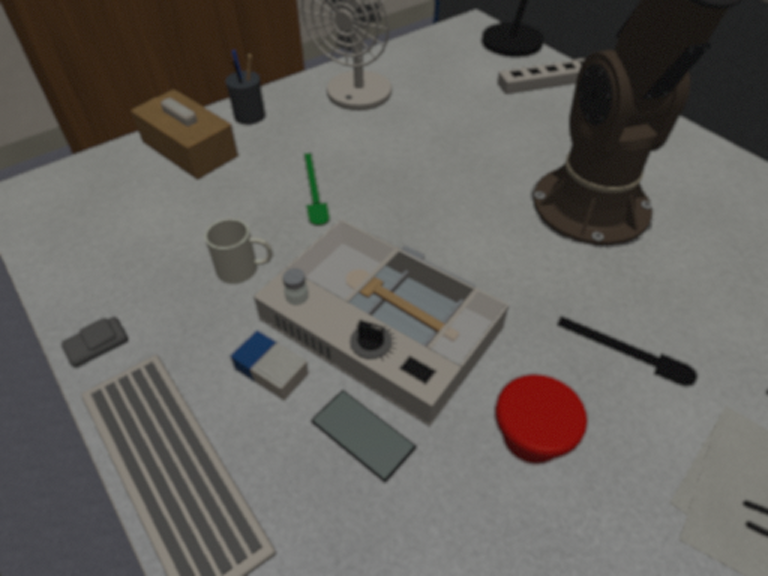

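The top view shows the bamboo spatula in the trough at about (375,305). Its look-alikes are the black spatula (195,440), the green spatula (590,360) and the grey steel spoon (400,377), with a wooden block at (735,300). I pick the wooden one in the trough. The knob is at (350,237), and the deep cover is on the right, towards world -y. Next I take the close crop to check this.

Run:
```python
from h import *
a=np.load('top.npy',allow_pickle=True).item()
save(a,'crop.png',(172,125,342,250),4.7)
```

```text
(no output)
```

View pics/crop.png

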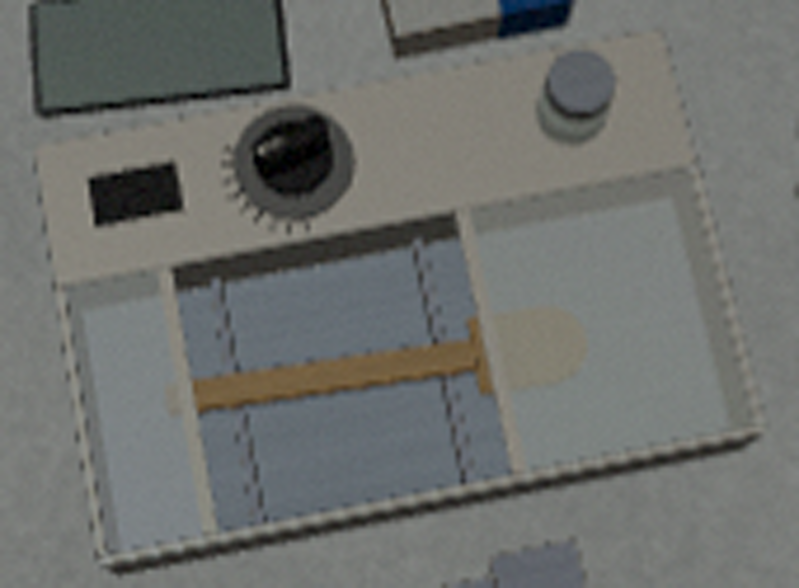

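The crop confirms the choice: bamboo handle in the opening, from (185,395) to (480,355), blade under the deep cover with its tip at (588,345), and handle end at (168,400). The knob disc is centred near (293,160), and its bar points right and slightly up.

Run:
```python
from h import *
a=np.load('top.npy',allow_pickle=True).item(); b=np.load('scene.npy',allow_pickle=True).item()
C=lambda p:np.array(p,float)/4.7+[172,125]-0.39
P=onplane(a,C([(38,147),(663,35),(760,432),(104,557)]),.065)[:,:2]
S=np.array([(.1,.1825),(.1,-.1825),(-.14,-.1825),(-.14,.1825)])
def fit(S,P):
    U,_,V=np.linalg.svd((S-S.mean(0)).T@(P-P.mean(0))); R=(U@V).T; return R,P.mean(0)-R@S.mean(0)
R,t=fit(S,P); print('ster',t,np.arctan2(R[1,0],R[0,0]),'res',P-(S@R.T+t))
for n,p in dict(opening=(-.06,.0375),knob=(.06,.04),deep=(-.06,-.0425),short=(-.06,.1175)).items(): print(n,R@p+t)
hsv=cv2.cvtColor(a['img'],cv2.COLOR_RGB2HSV)
m=cv2.inRange(hsv,(8,90,50),(25,255,255)); m[:, :172]=0;m[:,342:]=0;m[:125]=0;m[250:]=0
ys,xs=np.nonzero(m); q=onplane(a,np.c_[xs,ys],.035); 
h=q[:,:2]; l=(h-t)@R; sel=(l[:,1]>-.02)&(abs(l[:,0]+.06)<.06); l=l[sel]
k=np.polyfit(l[:,1],l[:,0],1); print('handle line ster x=',k, 'ang',np.arctan(k[0]), len(l))
e=onplane(a,C([(168,400),(588,345)]),.032)[:,:2]; print('ends ster',(e-t)@R)
# depth cloud for knob
for d in (a,b):
    D=d['depth']; v,u=np.nonzero(D>0); c,r=rays(d,np.c_[u,v]); X=c+r*D[v,u][:,None]
    Rc,_=cam(d)
    kc=R@[.06,.04]+t; w=(np.hypot(*(X[:,:2]-kc).T)<.04)&(X[:,2]>.09)&(X[:,2]<.13); Y=(X[w][:,:2]-t)@R
    print('bar',len(Y),Y.mean(0),X[w][:,2].max() if len(Y) else 0)
    if len(Y)>5:
        u_,s_,vv=np.linalg.svd(Y-Y.mean(0)); print(vv[0],s_, 'cw ang',-np.arctan2(vv[0][1],vv[0][0]))
    for n,p in dict(top=(.065,.0)).items():
        w=(np.hypot(*(X[:,:2]-(R@np.array(p)+t)).T)<.01); print('striptop z',np.median(X[w][:,2]))
np.savez('ster.npz',R=R,t=t)
```

```text
ster [ 0.56758634 -0.00834915] 0.29396654464016014 res [[-0.0023182  -0.00232275]
 [-0.00366237  0.00112664]
 [ 0.00168903  0.00405716]
 [ 0.00429154 -0.00286105]]
opening [0.49929455 0.01015713]
knob [0.61342243 0.04731999]
deep [ 0.52247462 -0.06641104]
short [0.47611448 0.0867253 ]
handle line ster x= [ 0.03974882 -0.05881457] ang 0.039727910257939744 332
ends ster [[-0.05272118  0.13466505]
 [-0.0662505  -0.10365672]]
bar 120 [0.05875532 0.04063539] 0.11243346051276171
[-0.27145856  0.96245013] [0.13037027 0.04680369] cw ang -1.8457044995386425
striptop z 0.06509832118590186
bar 159 [0.06426627 0.04253563] 0.11144668837970817
[-0.29213064  0.95637842] [0.15370378 0.05342704] cw ang -1.8672502346022881
striptop z 0.06483740025245088
```

>>> jog_arm([
  [[33.2,-51,0],[0,0,-30.6],0.6],
  [[33.2,-51,0],[0,0,-30.6],0.6],
  [[33.2,-51,0],[0,0,-30.6],0.6],
  [[33.2,-51,0],[0,0,-30.6],0.6],
  [[33.2,-51,0],[0,0,-30.6],0.6],
  [[33.2,-51,0],[0,0,-30.6],0.6],
  [[33.2,-51,0],[0,0,-30.6],0.6],
  [[33.2,-51,0],[0,0,-30.6],0.6],
])

```text
clock: 1.1
position: [0.5553, 0.1371, 0.2266]
ee_rot: [-1.508, -2.756, 0.0]
force: [0.9, 1.0, -0.7]
width: 0.599
gripper_force: 0.0
```

>>> jog_arm([
  [[0,0,0],[0,0,0],0.6],
  [[0,0,0],[0,0,0],0.6],
  [[0,0,0],[0,0,0],0.6],
])

```text
clock: 1.48
position: [0.5538, 0.1405, 0.2265]
ee_rot: [-1.505, -2.757, -0.0]
force: [0.5, 0.5, 1.2]
width: 0.603
gripper_force: 0.0
```

>>> jog_arm([
  [[6,-9.3,0],[0,0,0],0.6],
  [[6,-9.3,0],[0,0,0],0.6],
  [[6,-9.3,0],[0,0,0],0.6],
  [[6,-9.3,0],[0,0,0],0.6],
])

```text
clock: 1.98
position: [0.6141, 0.0476, 0.2265]
ee_rot: [-1.506, -2.756, -0.001]
force: [-0.8, 0.4, -0.4]
width: 0.602
gripper_force: 0.0
```

Run:
```python
from h import *
d=get('wrist'); save(d,'w1.png',k=1.3); np.save('w1.npy',d,allow_pickle=True)
s=d['s']; print(s['position'],s['ee_rot'],s['joints'])
z=np.load('ster.npz');R,t=z['R'],z['t']
D=d['depth']; v,u=np.nonzero(D>0); c,r=rays(d,np.c_[u,v]); X=c+r*D[v,u][:,None]
kc=R@[.06,.04]+t; w=(np.hypot(*(X[:,:2]-kc).T)<.04)&(X[:,2]>.09)&(X[:,2]<.12); Y=X[w][:,:2]
print(len(Y),Y.mean(0),Y.min(0),Y.max(0))
u_,s_,vv=np.linalg.svd(Y-Y.mean(0));print(vv[0],np.degrees(np.arctan2(vv[0][1],vv[0][0])), np.ptp((Y-Y.mean(0))@vv.T,axis=0))
```

```text
[0.614096   0.04760138 0.22646516] [-1.50576443e+00 -2.75600079e+00 -5.93033066e-04] [-0.39457681  0.42745571  0.3341317   1.61600441 -0.15230771  1.12443297
  0.548384  ]
520 [0.6126166  0.04950255] [0.59797229 0.02753384] [0.62922259 0.06745209]
[ 0.54085061 -0.84111867] -57.258437604223495 [0.04127095 0.01312204]
```

View pics/w1.png

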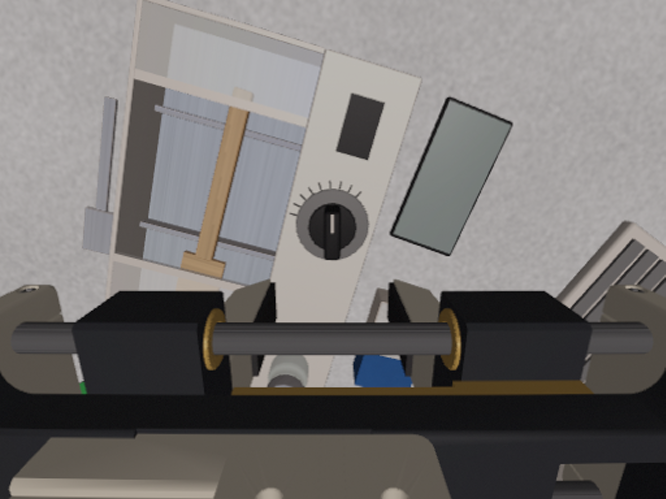

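The wrist view shows the black bar at (332,235) upright in the image, square to the closing line. It lies between the fingers at (265,330) and (400,330), and measures -57.3°.

>>> jog_arm([
  [[-0.15,0.15,-6],[0,0,0],0.6],
  [[-0.15,0.15,-11],[0,0,0],0.6],
  [[-0.15,0.15,-14],[0,0,0],0.6],
  [[-0.15,0.15,-14],[0,0,0],0.6],
  [[-0.15,0.15,-14],[0,0,0],0.1],
  [[-0.15,0.15,-14],[0,0,0],0.1],
  [[-0.15,0.15,-14],[0,0,0],0.1],
  [[-0.15,0.15,-14],[0,0,0],0.1],
], newtons=10)

```text
clock: 3.02
position: [0.6134, 0.0474, 0.0873]
ee_rot: [1.509, 2.755, 0.001]
force: [0.6, 0.1, 0.2]
width: 0.217
gripper_force: 0.0
```

>>> jog_arm([
  [[0,0,0],[0,0,0],0.05],
  [[0,0,0],[0,0,0],0.05],
  [[0,0,0],[0,0,10],0.05],
  [[0,0,0],[0,0,20],0.05],
  [[0,0,0],[0,0,30],0.05],
  [[0,0,0],[0,0,40],0.05],
  [[0,0,0],[0,0,40],0.05],
])

```text
clock: 3.9
position: [0.6144, 0.0481, 0.0873]
ee_rot: [0.47, 3.104, 0.003]
force: [4.5, 2.9, 1.1]
width: 0.153
gripper_force: 10.0
```

>>> jog_arm([
  [[0,0,0],[0,0,10],0.05],
  [[0,0,0],[0,0,20],0.05],
  [[0,0,0],[0,0,28],0.05],
  [[0,0,0],[0,0,35],0.05],
  [[0,0,0],[0,0,37],0.05],
  [[0,0,0],[0,0,37],0.05],
  [[0,0,0],[0,0,37],0.05],
  [[0,0,0],[0,0,37],0.05],
])

```text
clock: 4.9
position: [0.6143, 0.0483, 0.0873]
ee_rot: [-0.534, 3.093, 0.002]
force: [4.2, 4.5, 1.4]
width: 0.161
gripper_force: 10.3
```

Run:
```python
from h import *
s=arm.observe(); R,_=cv2.Rodrigues(s['ee_rot']); print(s['joints'],s['ft_torque'],s['force'],np.degrees(np.arctan2(R[1,0],R[0,0])))
```

```text
[-0.11384012  0.56180667 -0.07395142  1.74229734  0.05175188  0.83690303
  1.70184134] [ 0.85349957 -0.81704585 -0.27019275] [4.23373115 4.54468854 1.44522244] -160.40005707960896
```

>>> jog_arm([
  [[0,0,0],[0,0,37],0.4],
  [[0,0,0],[0,0,37],0.4],
  [[0,0,0],[0,0,37],0.4],
  [[0,0,5],[0,0,37],0.75],
  [[0,0,10],[0,0,37],0.75],
  [[0,0,14],[0,0,30],0.75],
  [[0,0,14],[0,0,20],0.75],
  [[-6,-1,14],[0,0,10],0.75],
])

```text
clock: 5.9
position: [0.5546, 0.0376, 0.2261]
ee_rot: [-0.794, 3.039, 0.001]
force: [-1.5, -0.3, 0.1]
width: 0.744
gripper_force: 0.0
```

>>> jog_arm([
  [[-3,-0.4,0],[0,0,-10.5],0.75],
  [[-7,-0.8,0],[0,0,-21],0.75],
  [[-7,-0.8,0],[0,0,-31],0.75],
  [[-7,-0.8,0],[0,0,-42],0.75],
  [[-7,-0.8,0],[0,0,-52],0.75],
  [[-7,-0.8,0],[0,0,-63],0.75],
  [[-7,-0.8,0],[0,0,-73],0.75],
  [[-7,-0.8,0],[0,0,-84],0.75],
])

```text
clock: 6.9
position: [0.4824, 0.0288, 0.2265]
ee_rot: [-1.439, -2.792, 0.002]
force: [-0.1, -0.5, 0.9]
width: 0.75
gripper_force: 0.0
```

>>> jog_arm([
  [[0,0,0],[0,0,-10.5],0.75],
  [[0,0,0],[0,0,-20.7],0.75],
  [[0,0,0],[0,0,-20.7],0.75],
  [[0,0,0],[0,0,-20.7],0.75],
])

```text
clock: 7.4
position: [0.4828, 0.0292, 0.2266]
ee_rot: [-1.904, -2.498, 0.001]
force: [0.8, 0.2, 0.2]
width: 0.751
gripper_force: 0.0
```

```bash
cat > m.py <<'E'
from h import *
import sys
d=get('wrist'); save(d,sys.argv[1],k=1.3); s=d['s']
R0,_=cv2.Rodrigues(s['ee_rot']); print(s['position'],s['joints'],'tooly',np.degrees(np.arctan2(R0[1,1],R0[0,1])))
z=np.load('ster.npz');R,t=z['R'],z['t']
hsv=cv2.cvtColor(d['img'],cv2.COLOR_RGB2HSV); m=cv2.inRange(hsv,(8,70,50),(25,255,255)); ys,xs=np.nonzero(m)
q=onplane(d,np.c_[xs,ys],.036)[:,:2]; l=(q-t)@R; l=l[(l[:,1]>-.02)&(l[:,1]<.115)&(abs(l[:,0]+.06)<.05)]
k=np.polyfit(l[:,1],l[:,0],1); print('spat x=',k,len(l),l.min(0),l.max(0))
D=d['depth']; v,u=np.nonzero(D>0); c,r=rays(d,np.c_[u,v]); X=c+r*D[v,u][:,None]
Y=(X[:,:2]-t)@R; w=(np.hypot(*(Y-[.06,.04]).T)<.035)&(X[:,2]>.092)&(X[:,2]<.12); Y=Y[w]
if len(Y)>9: u_,s_,vv=np.linalg.svd(Y-Y.mean(0)); print('knob',Y.mean(0),vv[0],len(Y))
E
python3 m.py w2.png
```

```text
[0.48284236 0.02915385 0.22664443] [-0.24740043  0.20393545  0.09107515  1.91189884 -0.02134498  1.02722291
  0.12124213] tooly 15.37783674911552
spat x= [ 0.04081959 -0.05725142] 1242 [-0.06652702 -0.01908916] [-0.04462166  0.11423735]
knob [0.05797948 0.04227487] [-0.99959531 -0.02844661] 670
```

View pics/w2.png

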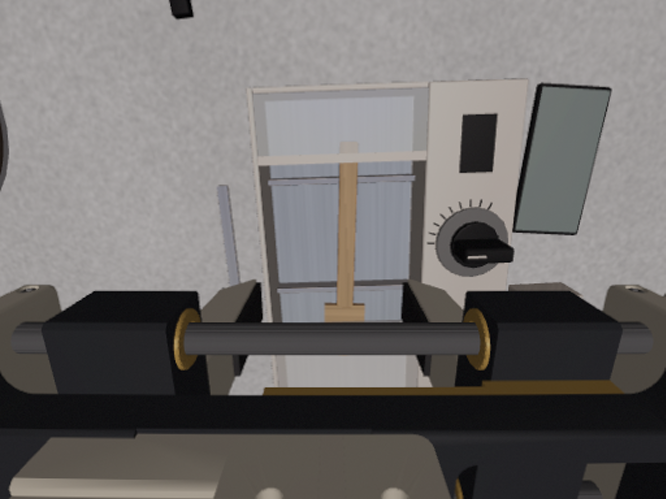

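The knob bar at (485,252) now lies along the steriliser's x axis, so the timer is at zero. The spatula handle runs from (348,160) to (345,305), between the open fingers. Descending.

>>> jog_arm([
  [[0.3,0.1,-6],[0,0,0],0.75],
  [[0.3,0.1,-12],[0,0,0],0.75],
  [[0.3,0.1,-17],[0,0,0],0.75],
  [[0.3,0.1,-20.9],[0,0,0],0.75],
  [[0.3,0.1,-20.9],[0,0,0],0.75],
])

```text
clock: 8.07
position: [0.484, 0.0299, 0.0157]
ee_rot: [-1.905, -2.493, 0.006]
force: [0.1, -0.7, 0.6]
width: 0.751
gripper_force: 0.0
```

>>> jog_arm([
  [[0,0,0],[0,0,0],0.1],
  [[0,0,0],[0,0,0],0.1],
  [[0,0,0],[0,0,0],0.1],
  [[0,0,0],[0,0,0],0.1],
  [[0,0,0],[0,0,0],0.1],
  [[0,0,0],[0,0,0],0.1],
  [[0,0,0],[0,0,0],0.1],
  [[0,0,0],[0,0,0],0.1],
], newtons=30)

```text
clock: 9.07
position: [0.4865, 0.0304, 0.018]
ee_rot: [1.909, 2.495, 0.001]
force: [0.9, -0.5, 5.7]
width: 0.195
gripper_force: 29.7
```

>>> jog_arm([
  [[0,0,0.5],[0,0,0],0.1],
  [[0.4,-1.2,0.5],[0,0,0],0.1],
  [[0.7,-2.4,0.5],[0,0,0],0.1],
  [[1.1,-3.6,0.5],[0,0,0],0.1],
  [[1.1,-3.7,0.5],[0,0,0],0.1],
  [[1.1,-3.7,0.5],[0,0,0],0.1],
])

```text
clock: 9.82
position: [0.497, -0.0068, 0.0226]
ee_rot: [-1.91, -2.494, 0.0]
force: [0.0, 0.1, -1.2]
width: 0.189
gripper_force: 29.6
```

Run:
```python
from h import *
a=get('top'); save(a,'crop2.png',(172,125,342,250),4.7); b=get('scene'); save(b,'sc2.png',(160,140,350,290),4)
print(a['s']['position'],a['s']['force'],a['s']['joints'])
```

```text
[ 0.49699214 -0.00675683  0.02264353] [ 0.04828064  0.06907783 -1.18660352] [-0.1373256   0.51023413  0.05789976  2.08941972 -0.05509466  0.54359413
  0.22430124]
```

View pics/sc2.png

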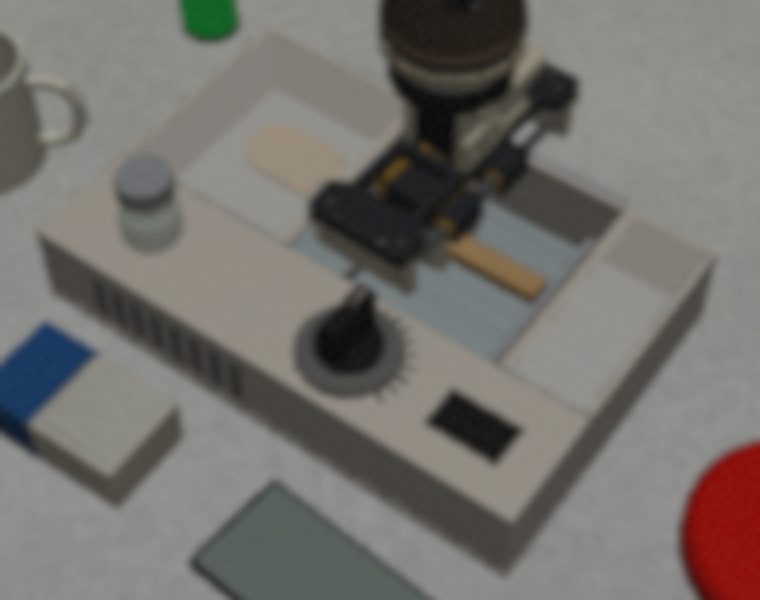

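The handle end, at (530,290), is now clear of the short cover's edge. Next comes the tilt.

>>> jog_arm([
  [[0,0,0.7],[3.8,1.15,0],0.1],
  [[0,0,1.35],[7.6,2.3,0],0.1],
  [[0,-0.1,2.0],[11.5,3.5,0],0.1],
  [[0.1,-0.3,2.7],[15.3,4.6,0],0.1],
  [[0.1,-0.3,2.7],[15.3,4.6,0],0.1],
  [[0.1,-0.3,2.7],[15.3,4.6,0],0.1],
])

```text
clock: 10.68
position: [0.4978, -0.009, 0.0495]
ee_rot: [-1.765, -2.309, -0.238]
force: [-1.3, 1.4, -0.5]
width: 0.191
gripper_force: 29.6
```

Run:
```python
from h import *
b=get('scene'); save(b,'sc3.png',(160,140,350,290),4)
s=b['s'];R0,_=cv2.Rodrigues(s['ee_rot']); print(s['position'],R0[:,2],s['force'],s['ft_torque'],s['joints'])
```

```text
[ 0.49779716 -0.00897105  0.0495063 ] [-0.07956507  0.26269759 -0.96159211] [-1.34098136  1.39427316 -0.52546613] [-0.41212999 -0.0271953  -0.00151141] [ 0.20499276  0.54062369 -0.14375149  1.969777   -0.27090314  0.75689367
  0.55169631]
```

View pics/sc3.png

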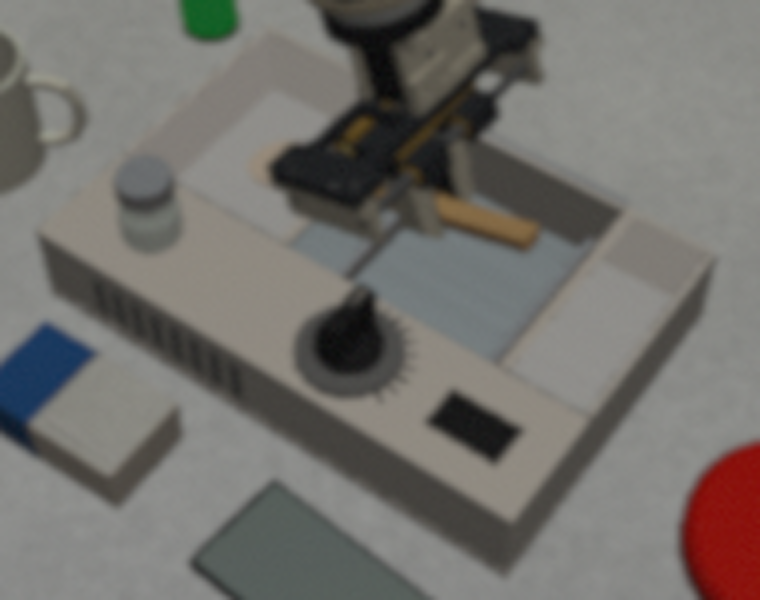

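The handle end has risen to (525,232), so it followed the tilt. Next I pull along the spatula's own axis.

>>> jog_arm([
  [[-0.6,1.9,0.6],[0,0,0],0.1],
  [[-1.2,3.8,1.1],[0,0,0],0.1],
  [[-1.8,5.7,1.7],[0,0,0],0.1],
  [[-2.3,7.6,2.3],[0,0,0],0.1],
  [[-2.9,9.6,2.9],[0,0,0],0.1],
  [[-3.5,11.5,3.4],[0,0,0],0.1],
  [[-3.5,11.5,3.4],[0,0,0],0.1],
  [[-3.5,11.5,3.4],[0,0,0],0.1],
])

```text
clock: 11.72
position: [0.4633, 0.1049, 0.0837]
ee_rot: [-1.767, -2.308, -0.239]
force: [-0.8, -0.6, -1.1]
width: 0.192
gripper_force: 29.6
```

Run:
```python
from h import *
b=get('scene'); save(b,'sc4.png',(130,120,370,300),3.3)
s=b['s']; print(s['position'],s['force'],s['ft_torque'],s['joints'])
```

```text
[0.4632944  0.10486112 0.08366411] [-0.78932768 -0.58558361 -1.05842876] [-0.43188914 -0.08701971  0.03214737] [ 0.01540781  0.43475745 -0.18052202  2.05214119 -0.30420396  0.72405028
  0.3489772 ]
```

View pics/sc4.png

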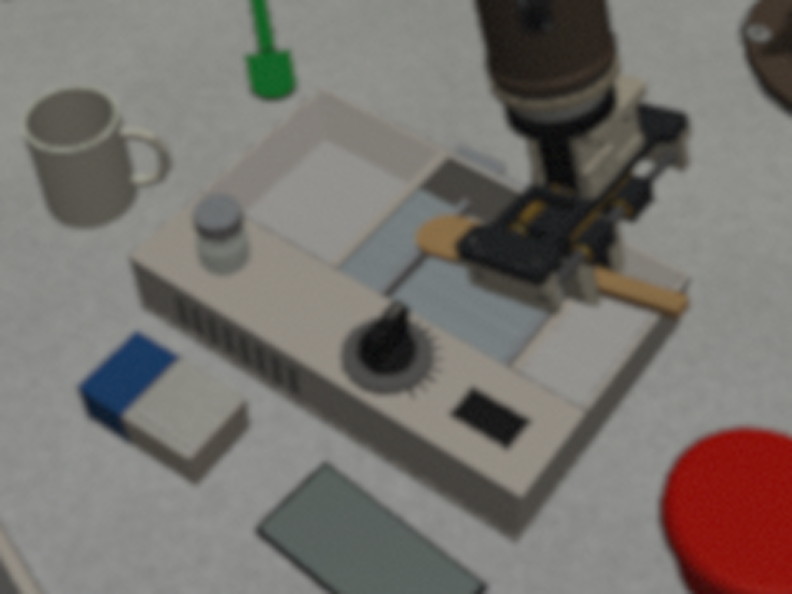

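The blade, at (440,237), is fully out from under the deep cover. Next I lift straight up and then level.

>>> jog_arm([
  [[0,0,2],[0,0,0],0.1],
  [[0,0,4],[0,0,0],0.1],
  [[0,0,6],[0,0,0],0.1],
  [[0,0,7.8],[0,0,0],0.1],
  [[0,0,7.8],[-5,-1.5,0],0.1],
  [[0,0,7.8],[-10,-3,0],0.1],
  [[0,0,7.8],[-15.3,-4.6,0],0.1],
  [[0,0,7.8],[-15.3,-4.6,0],0.1],
])

```text
clock: 12.78
position: [0.4628, 0.1067, 0.1617]
ee_rot: [-1.905, -2.498, -0.0]
force: [-0.5, 1.3, -1.1]
width: 0.195
gripper_force: 29.6
```

>>> jog_arm([
  [[0,0,0],[0,0,0],0.1],
  [[0,0,0],[0,0,0],0.1],
  [[0,0,0],[0,0,0],0.1],
  [[0,0,0],[0,0,0],0.1],
])

```text
clock: 13.28
position: [0.4633, 0.1049, 0.1617]
ee_rot: [-1.91, -2.494, -0.0]
force: [-0.4, 0.1, -0.7]
width: 0.191
gripper_force: 29.6
```

Run:
```python
from h import *
b=get('scene'); save(b,'sc5.png',(130,100,370,280),3.3)
s=b['s']; print(s['position'],s['force'],s['gripper_force'],abs(s['dq']).max())
z=np.load('ster.npz');R,t=z['R'],z['t']
for n in ('scene','top'):
    d=get(n); D=d['depth']; m=cv2.inRange(cv2.cvtColor(d['img'],cv2.COLOR_RGB2HSV),(8,80,50),(25,255,255)); v,u=np.nonzero((D>0)&(m>0)); c,r=rays(d,np.c_[u,v]); X=c+r*D[v,u][:,None]
    Y=(X[:,:2]-t)@R; w=(abs(Y[:,0]+.06)<.06)&(X[:,2]>.1)&(X[:,2]<.25); y=Y[w,1]; zz=X[w,2]
    print(n,len(y),[(round(a,3),round(float(np.median(zz[abs(y-a)<.01])),3)) for a in np.arange(-.03,.22,.02) if (abs(y-a)<.01).sum()>3],y.min(),y.max())
```

```text
[0.46326768 0.10485045 0.16169122] [-0.40231573  0.10087042 -0.74086637] 29.640152156352997 0.007317911148322815
scene 608 [(np.float64(-0.03), 0.172), (np.float64(-0.01), 0.172), (np.float64(0.01), 0.173), (np.float64(0.03), 0.172), (np.float64(0.05), 0.178), (np.float64(0.11), 0.246), (np.float64(0.15), 0.179), (np.float64(0.17), 0.18), (np.float64(0.19), 0.179), (np.float64(0.21), 0.179)] -0.02411094705467963 0.2127131461562139
top 735 [(np.float64(-0.03), 0.173), (np.float64(-0.01), 0.173), (np.float64(0.01), 0.173), (np.float64(0.03), 0.173), (np.float64(0.05), 0.179), (np.float64(0.07), 0.179), (np.float64(0.09), 0.179), (np.float64(0.11), 0.18)] -0.02433316046634395 0.11547352187155081
```

View pics/sc5.png

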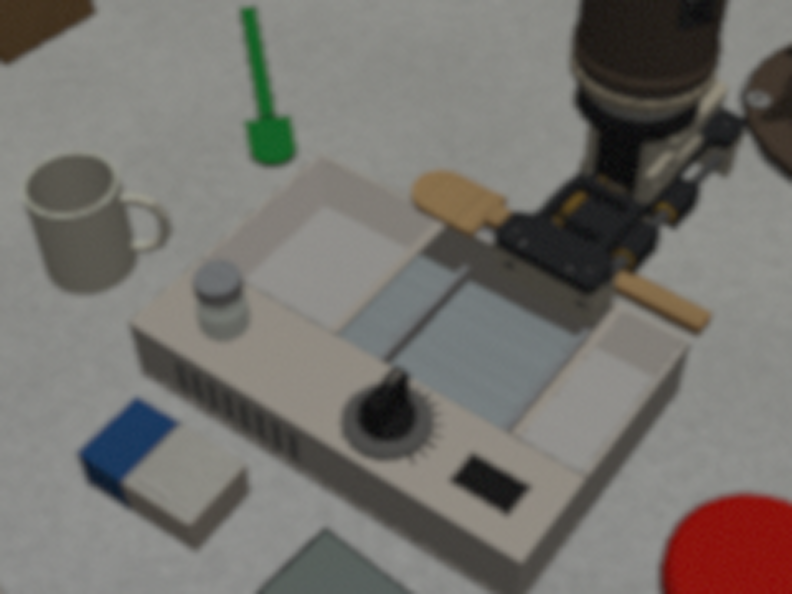

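The spatula hangs level at about 0.167 m, with its blade tip at (420,190) and handle end at (705,318). It is still, about 10 cm above the top. The knob at (390,405) is at zero.

```bash
python3 -c "
from cell import arm
print(arm.sign_off())"
```

```text
the job is handed in; nothing more can be done
None
```

The timer knob is back at its zero stop, and the bamboo spatula came out through the opening handle first; it is held still and level about 10 cm above the steriliser's top, and the job is handed in (no verdict came back).

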